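# Wedge the chopping board tight in its holding frame

### The arm

A 6-joint arm with a two-finger parallel gripper is mounted at the origin on a cart in front of the work surface, level with it; the furniture and walls round the work are solid. World frame = base frame: x ahead of the robot, y to its left, z up, the work surface at z = 0. Lengths are in m, angles in rad, forces in N, time in s.
With the tool pointing down it reaches from about 0.4 to 0.825 m from the base axis. Payload 7 kg.
Tool frame: the origin (TCP) lies midway between the tips of the shut fingers; the grasp point (between the pads) lies hold_point_z behind it (hold_point_z is the distance from the TCP to the grasp point, in m); z points along the fingers, y is the line along which they close (so a half turn about z gives the same grasp; the last joint's range is limited). The gripper opens to 88 mm and grips with 3 to 60 N. Pads are 19 mm wide; open, the fingers measure 130 mm over their backs; the gripper's body (78 mm by 193 mm) begins 47 mm behind the grasp point.
Start: joints at [1.545, 0.359, 0.012, 0, -1.224, -0.288], TCP at [0.208, 0.642, 0.227] pointing down, gripper open.
Joint ranges: [-3.07, 3.07], [-1.43, 2.12], [-1.02, 1.25], [-3.03, 1.67], [-3.05, -0], [-3.03, 3.03]. Speed limits (rad/s): [2.39, 2.39, 3.01, 3.14, 3.14, 3.14].

### API

Orientations are given as [roll, pitch, yaw] about the fixed x, y, z axes, in that order (R = Rz(yaw) Ry(pitch) Rx(roll)).
In Python, from station import * gives the robot as it stands.
- The arm moves only by the tool apply_moves, never from a script. Its argument "steps" is a list of rows, each an object with "translation": the shift along the world's x, y, z scaled (see below), a list of three; "rotation": the turn, a rotation vector about the world's x, y, z scaled (see below), a list of three. A call has exactly 10 rows; each row is the pose to reach, as a shift and turn from the pose commanded when the call began; what a row does not reach only later rows make up. The controller multiplies each number of a shift by 250 mm and each number of a turn by 30 degrees. A row lasts 1/12 s, in which the tool goes at most 41.7 mm and 7.16 degrees, less where a joint would pass 70% of its speed; a pose out of reach is approached as far as the arm can. A call with a number of a shift or a turn outside -1 to 1 is refused whole. A call with a gripper value outside its range is refused whole. "jaw" is the closure, from -1 (fully open) to 1 (shut), so that 0 is half open, set as the call begins (left out, the last holds). The fingers move at their own pace and stop on an object; "newtons" is the grip in N (left out, the last holds). Time passes only in rows, so rows that repeat a pose let the fingers close, or fill a call up. It gives the time, the measured TCP pose, the force, the opening and the grip force at its end, in the units of the state.
- get_state(): the state, without advancing time (a new reading comes with each control period).
- grab_frame(name): name is "side" or "top"; returns the picture (400x640x3 uint8, blue, green, red); there is no depth.
- camera_model(name): a dict with "fx", "fy", "cx", "cy" (pixels), "xyz" and "rotation" of the camera in the world. Camera axes: x right, y down, z forward; pixel columns grow to the right and rows downward; lengths in m; the calibration is good to about 2 mm. A picture is of the moment at which its call begins. camera_model takes no time and is no camera call.
- job_done(): hands the job in; it is judged then, once.
The state is a dict: "t": time; "q": joint angles; "qd": joint speeds; "joint_efforts": joint torques, N m; "eef_pos": TCP position; "ee_rot": TCP orientation; "force": force on the tool from outside, world axes, zero at the start; "moment": the same for the moment, N m; "width": finger opening in m; "gripper_force": force on a finger pad.
Only numpy, scipy, OpenCV 4.12 (cv2) and the standard library are available. Lean on these libraries where they do the work, as an engineer would, in place of code of your own. Each camera call takes 0.05 s, during which the arm holds its last target. There are 200 camera calls.

### The job

Lock the chopping board in its holding frame: stand the wooden wedge, tip down, in the middle of the slot between the frame's fixed block and its sliding cheek and let go of it while it still stands well proud. Then take the pestle and tap the wedge down, only with the pestle and in two or more light blows, lifting the pestle clear after each, until the wedge goes no further and its head sits down on the wood. Stand the pestle upright on the bare worktop again, and leave the board and the other things where they are.

Things in the scene. Friction and masses are not known exactly. Their poses are not given: they have to be found in the camera images.
- slot (a point): Middle of the wedge slot's mouth on the frame, in the level plane of the tops of the blocks beside it, 62 mm above the worktop. x runs along the slot, y across it to the cheek and board, z up. Slot 50 mm deep, open at both x ends; faces lean 5 degrees, so it narrows downward. At the start the mouth spans y = -13 to +10 mm (middle y = -1.5 mm); with the wedge home it is 26 mm wide, centred here.
- frame: Wooden holding frame, fixed; its place and heading vary. Base plate 300 (x) x 324 (y) x 12 mm. At its -y side the fixed block (120 mm along x, 45 across y), then slot, sliding cheek, chopping board, and a fence 46 mm high at the +y edge. Origin on the worktop 92 mm to the +y side of slot, axes parallel to it.
- cheek (a joint): Travel in m of the sliding cheek (wooden block 110 mm along x, 24 mm thick, top level with the fixed block) towards the board: 0 at the start, 0.002 to 0.003 with the wedge home. The wedge pushes it, against a spring of 2.6 N per mm; it springs back if nothing holds it.
- wedge_head (a point): Centre of the head of the loose light-wood wedge, which stands upright on its blunt tip on the worktop at the start; 60 mm above the tip, 15 mm above the head's underside. z points from tip to head. Head: block 52 mm along x, 38 mm along y, 30 mm high; grip its sides. In the slot its x lies along the slot's x, either way round.
- wedge: The wedge, 100 g, 75 mm tall; origin at the centre of its tip. Blade below the head 45 mm long, 40 mm wide along x, tapering on both y faces from 26 mm thick under the head to 18 mm at the tip. Set down in the slot it jams, head 13 to 17 mm proud of the blocks; home, the head sits on both blocks. Friction holds it where it is; driving it takes about 10 to 20 N.
- pestle_grip (a point): Point on the axis of a loose round light-wood pestle, 83 mm above its flat foot, on the handle (about 25 mm across from 50 to 100 mm above the foot). z points up the handle. Grip it here from above and strike with the flat foot.
- pestle: The pestle, 200 g, 120 mm tall, standing upright on its flat foot at the start; origin at the centre of the foot. 46 mm across up to 36 mm above the foot, then a slope to the handle, with a 30 mm bulb at the top.
- board: Yellowish chopping board 200 x 280 mm, 11 mm thick, lying flat and loose on the frame's base plate between the sliding cheek and the fence, with about 3 mm of play. Origin at the centre of its underside, 12 mm above the worktop.
- salt_shaker: Salt shaker 44 mm across, 90 mm tall, a bystander; origin at the centre of its underside.
- jar: Small glass jar 64 mm across, 82 mm tall, with a lid, a bystander; origin at the centre of its underside.
- tin: Low round food tin 86 mm across, 40 mm tall, a bystander; origin at the centre of its underside.
Mind the look-alikes: they are no part of the job. What is shaped like the wedge but purple is not meant.

How it is judged:
By the outcome, as a careful person would: the job done as asked, in the order asked, and still so for the second after the job is handed in, with the robot touching nothing.
It also fails if it takes over 64 s, if anything falls off the work surface, if the arm or the gripper's body presses on something with over 40 N, if the wrist force passes 120 N, or if a joint passes its speed limit or range.

## Working session

There is one attempt and no reset: what is moved stays moved. The work goes in short steps, Python scripts to look and compute and a tool call to move; the robot and the scene stay as the last step left them, time stands still between calls to the robot, and variables do not carry over. Pictures are saved under pics/ and viewed, at most 12 in all, crops included, and the job is handed in when it is done.

Besides the shell and the picture viewer there is one more tool, called after ">>>" as name(argument=value, ...) on one line, values as JSON. apply_moves: Moves the arm, as the interface text tells. Shifts and turns lie within -1 to 1; 1 stands for 250 mm of shift or 30 degrees of turn. Its arguments: {"type":"object","properties":{"steps":{"type":"array"},"jaw":{"type":"number"},"newtons":{"type":"number"}},"required":["steps"]}

```bash
mkdir -p pics; ls; python3 - <<'E'
from station import *
import cv2
for n in("top","side"):
    cv2.imwrite(f"pics/{n}0.png",grab_frame(n)); c=camera_model(n); print(n,c)
s=get_state(); print(s)
E
```

```text
pics
top {'fx': 517.7161601374331, 'fy': 517.7161601374331, 'cx': 319.615668487281, 'cy': 196.40152407876303, 'xyz': array([ 0.3684974 , -0.06956015,  1.37346487]), 'rotation': array([-2.96090522, -0.0100673 , -1.59640638])}
side {'fx': 427.52445947732565, 'fy': 427.52445947732565, 'cx': 318.0773911990988, 'cy': 197.0197351635325, 'xyz': array([ 0.07793202, -0.38483225,  1.05153467]), 'rotation': array([-2.59168275,  0.00489457, -1.08419096])}
{'t': 0.1, 'q': array([ 1.54508755e+00,  3.59326388e-01,  1.12067827e-02, -2.95714376e-04,
       -1.22412825e+00, -2.88062198e-01]), 'qd': array([-0.00092905, -0.00421938,  0.0027799 ,  0.00136518, -0.00041743,
       -0.00078811]), 'joint_efforts': array([-1.27491137e-03, -5.84166777e+01,  2.93752170e+01,  7.01548353e+00,
        1.01937188e-02, -5.53920711e-05]), 'eef_pos': array([0.2082574 , 0.6416307 , 0.22573601]), 'ee_rot': array([ 3.14012195e+00, -1.45853233e-04, -3.13871548e-01]), 'force': array([-0.58379569,  0.33022254, -0.05964848]), 'moment': array([-0.0041421 , -0.03159312,  0.03844594]), 'gripper_force': 0.0, 'width': 0.08739950879976179}
```

View pics/top0.png

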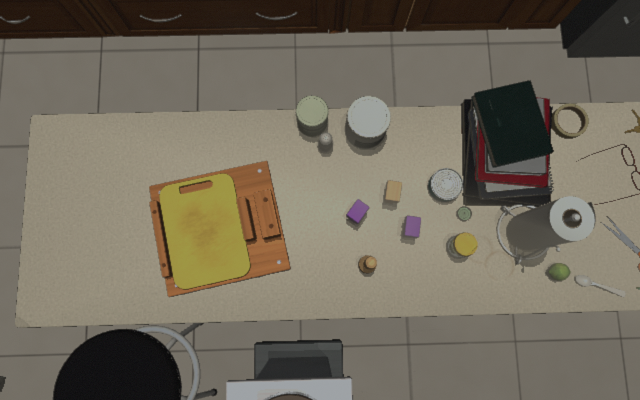

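View pics/side0.png

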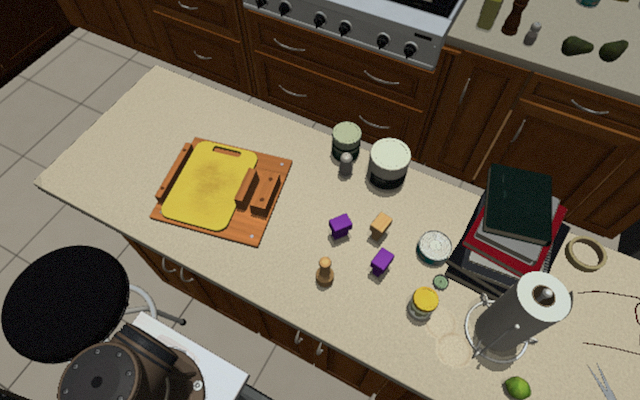

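```bash
python3 - <<'E'
import station
print([k for k in dir(station) if not k.startswith('__')])
print(getattr(station,'hold_point_z',None))
E
```

```text
['Unreachable', 'camera_model', 'get_state', 'grab_frame', 'hold_point_z', 'job_done']
0.0188
```

The top view shows the light-wood wedge at (393,191), with purple look-alikes at (358,211) and (412,227). The pestle is at (369,264), and the slot is near (258,217), between the cheek at (248,219) and the fixed block at (268,216). In the side view, the wedge is at (380,225), the purple ones at (340,226) and (382,262), and the pestle at (325,272). By colour I choose (393,191), and I'll check it in a close crop.

```bash
cat > h.py <<'E'
import numpy as np,cv2
from station import *
from scipy.spatial.transform import Rotation as R
def ray(n,u,v):
    c=camera_model(n); d=R.from_euler('xyz',c['rotation']).as_matrix()@np.array([(u-c['cx'])/c['fx'],(v-c['cy'])/c['fy'],1])
    return np.array(c['xyz']),d
def onz(n,u,v,z):
    o,d=ray(n,u,v); return o+d*(z-o[2])/d[2]
def proj(n,p):
    c=camera_model(n); q=R.from_euler('xyz',c['rotation']).as_matrix().T@(np.array(p)-c['xyz'])
    return np.array([c['fx']*q[0]/q[2]+c['cx'],c['fy']*q[1]/q[2]+c['cy']])
def tri(a,b):
    (o1,d1),(o2,d2)=ray("top",*a),ray("side",*b)
    A=np.stack([d1,-d2],1); t=np.linalg.lstsq(A,o2-o1,rcond=None)[0]
    p,q=o1+t[0]*d1,o2+t[1]*d2; return (p+q)/2,np.linalg.norm(p-q)
E
python3 - <<'E'
from h import *
t=cv2.imread("pics/top0.png"); s=cv2.imread("pics/side0.png")
a=cv2.resize(t[155:305,215:305],None,fx=4.4,fy=4,interpolation=3)[:600,:400]
def cr(im,x0,y0,x1,y1,f): return cv2.resize(im[y0:y1,x0:x1],None,fx=f,fy=f,interpolation=cv2.INTER_CUBIC)
A=cr(t,228,180,298,255,8)   # 560x600
B=cr(t,340,170,430,280,2)
C=cr(s,310,205,400,290,2)
out=np.zeros((600,800,3),np.uint8); out[:600,:560]=A; out[:220,570:750]=B; out[230:400,570:750]=C
cv2.imwrite("pics/crop1.png",out)
for n,im in(("top",t),("side",s)):
    g=cv2.cvtColor(im,cv2.COLOR_BGR2HSV)
    print(n,[g[y,x] for x,y in ([(393,191),(393,184),(370,262),(268,205),(310,220)] if n=="top" else [(380,222),(380,232),(325,265),(270,180)])])
E
```

```text
top [array([ 19,  90, 156], dtype=uint8), array([ 19,  92, 156], dtype=uint8), array([ 23,  95, 158], dtype=uint8), array([ 13, 153, 152], dtype=uint8), array([ 26,  35, 159], dtype=uint8)]
side [array([ 18, 119, 208], dtype=uint8), array([ 16, 129,  97], dtype=uint8), array([ 18, 123, 199], dtype=uint8), array([ 13, 173, 106], dtype=uint8)]
```

View pics/crop1.png

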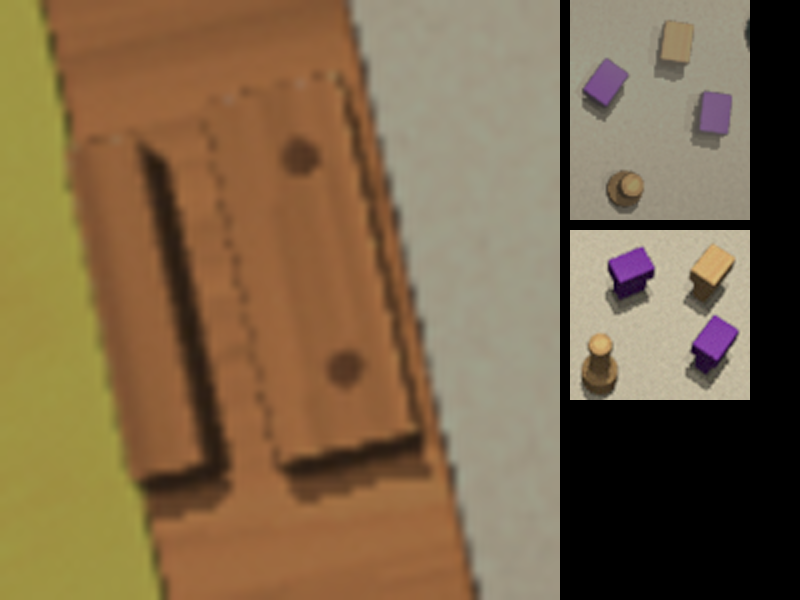

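The crop confirms the light-wood wedge, between two purple ones. It also shows the block and cheek tops: the fixed block's slot edge runs from crop (208,100) to (280,466), and the cheek's from (140,142) to (206,468).

```bash
python3 - <<'E'
from h import *
np.set_printoptions(precision=4,suppress=True)
f=lambda u,v,z=.062: onz("top",228+(u+.5)/8-.5,180+(v+.5)/8-.5,z)
B=[f(208,100),f(340,75),f(420,435),f(283,468)]  # fixed block: slot-top, outer-top, outer-bot, slot-bot
C=[f(75,142),f(140,140),f(208,466),f(138,478)]
for P,nm in((B,'block'),(C,'cheek')):
    print(nm,*P); print([round(1e3*np.linalg.norm(P[i]-P[i-1]),1) for i in range(4)])
# heading from long edges
for a,b in((B[0],B[3]),(B[1],B[2]),(C[0],C[3]),(C[1],C[2])): d=a-b; print('yaw x-axis',np.degrees(np.arctan2(d[1],d[0])))
mb=sum(B)/4; mc=sum(C)/4; print('centres',mb,mc)
d=(mc-mb)[:2]; print('dist',np.linalg.norm(d),'exp .058; yaw of y',np.degrees(np.arctan2(d[1],d[0])))
# masks for wedge & pestle
for n,rois in(("top",{'w':(375,172,410,212),'p':(352,245,385,280)}),("side",{'w':(362,205,400,248),'p':(308,250,342,295)})):
    im=cv2.imread(f"pics/{n}0.png"); hsv=cv2.cvtColor(im,cv2.COLOR_BGR2HSV)
    for k,(x0,y0,x1,y1) in rois.items():
        r=hsv[y0:y1,x0:x1]
        for nm,m in(("all",(r[...,1]>65)),("bright",(r[...,1]>60)&(r[...,2]>135))):
            m=m.astype(np.uint8)
            cs=max(cv2.findContours(m,0,1)[0],key=cv2.contourArea)
            rc=cv2.minAreaRect(cs); M=cv2.moments(m[:, :],True)
            print(n,k,nm,'bbox',np.add(cv2.boundingRect(cs)[:2],(x0,y0)),cv2.boundingRect(cs)[2:],'rect',np.add(rc[0],(x0,y0)),rc[1],rc[2])
            if n=="top" and k=='w':
                q=[onz("top",x0+a,y0+b,.075) for a,b in cv2.boxPoints(rc)]
                print('  world ctr',sum(q)/4,'sides',[(round(1e3*np.linalg.norm(q[i]-q[i-1]),1),round(np.degrees(np.arctan2(*(q[i]-q[i-1])[1::-1])),1)) for i in range(4)])
E
```

```text
block [0.6231 0.0809 0.062 ] [0.6303 0.0384 0.062 ] [0.5132 0.014  0.062 ] [0.5038 0.0575 0.062 ]
[np.float64(121.6), np.float64(43.1), np.float64(119.6), np.float64(44.5)]
cheek [0.6103 0.1236 0.062 ] [0.6105 0.1028 0.062 ] [0.505  0.0812 0.062 ] [0.5017 0.1034 0.062 ]
[np.float64(110.5), np.float64(20.8), np.float64(107.7), np.float64(22.4)]
yaw x-axis 11.099717740342848
yaw x-axis 11.76373794383555
yaw x-axis 10.554275845461737
yaw x-axis 11.533749752623354
centres [0.5676 0.0477 0.062 ] [0.5569 0.1028 0.062 ]
dist 0.056070076365965456 exp .058; yaw of y 100.99073306481567
top w all bbox [385 180] (17, 22) rect [393.16 190.38] (14.566400527954102, 19.657569885253906) 8.130102157592773
  world ctr [ 0.6166 -0.2773  0.075 ] sides [(np.float64(37.1), np.float64(80.4)), (np.float64(51.4), np.float64(-10.7)), (np.float64(37.3), np.float64(-99.7)), (np.float64(51.4), np.float64(169.0))]
top w bright bbox [386 180] (16, 21) rect [393.3584 190.1705] (14.141318321228027, 19.08317756652832) 8.746162414550781
  world ctr [ 0.6171 -0.2778  0.075 ] sides [(np.float64(36.0), np.float64(79.7)), (np.float64(50.0), np.float64(-11.4)), (np.float64(36.2), np.float64(-100.3)), (np.float64(49.9), np.float64(168.4))]
top p all bbox [359 255] (18, 19) rect [367.5 264. ] (18.0, 17.0) 90.0
top p bright bbox [366 257] (11, 11) rect [371. 262.] (10.0, 10.0) 90.0
side w all bbox [370 212] (23, 29) rect [378.88 225.66] (16.200000762939453, 28.0) 36.869895935058594
side w bright bbox [370 212] (23, 21) rect [381.1829 221.6463] (14.836507797241211, 19.209373474121094) 38.65980911254883
side p all bbox [316 256] (18, 32) rect [324.5 271.5] (31.0, 17.0) 90.0
side p bright bbox [319 256] (13, 12) rect [324.75 261.25] (11.31370735168457, 10.60660171508789) 45.0
```

```bash
python3 - <<'E'
from h import *
np.set_printoptions(precision=4,suppress=True)
print('wedge top tri',tri((393.3,190.3),(381.0,221.6)))
print('pestle bulb tri',tri((371,262),(325,261.5)), onz("top",371,262,.112), onz("side",325,261.5,.112))
print('foot: top',onz("top",367.3,264.7,.018),'side bottom px->',proj("side",(0.45,-.2,0)))
im=cv2.imread("pics/side0.png")
for p in [(.6231,.0809,.062),(.5038,.0575,.062),(.505,.0812,.062),(.6105,.1028,.062),(.561,.082,.062)]: print(proj("side",p))
cv2.imwrite("pics/side_slot.png",cv2.resize(im[150:235,225:305],None,fx=7,fy=7,interpolation=cv2.INTER_CUBIC))
E
```

```text
wedge top tri (array([ 0.618 , -0.2788,  0.0685]), np.float64(0.0003133001033538785))
pestle bulb tri (array([ 0.4344, -0.2089,  0.1118]), np.float64(0.0010701618549954954)) [ 0.434  -0.2085  0.112 ] [ 0.4347 -0.2094  0.112 ]
foot: top [ 0.4322 -0.2089  0.018 ] side bottom px-> [324.1277 272.0525]
[264.408  169.1097]
[248.5157 204.5845]
[241.3609 200.7318]
[255.4675 169.3943]
[252.2648 185.2425]
```

View pics/side_slot.png

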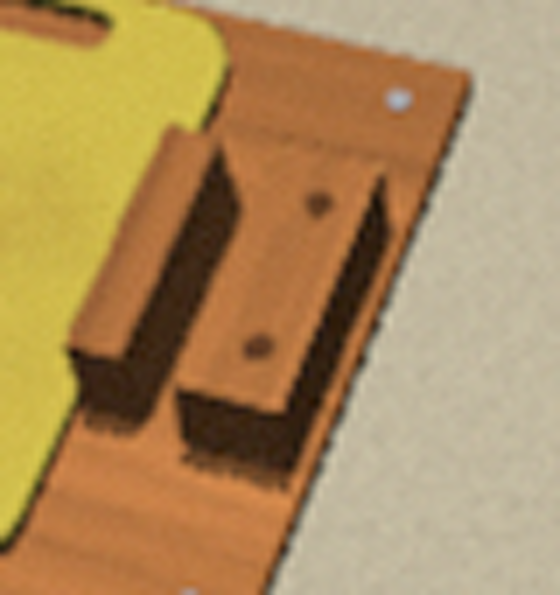

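>>> apply_moves(steps=[{"translation": [0.045,-0.1,0],"rotation": [0,0,0.02]},{"translation": [0.09,-0.2,0],"rotation": [0,0,0.05]},{"translation": [0.135,-0.3,0],"rotation": [0,0,0.08]},{"translation": [0.18,-0.4,0],"rotation": [0,0,0.1]},{"translation": [0.225,-0.5,0],"rotation": [0,0,0.12]},{"translation": [0.27,-0.6,0],"rotation": [0,0,0.15]},{"translation": [0.315,-0.7,0],"rotation": [0,0,0.18]},{"translation": [0.36,-0.8,0],"rotation": [0,0,0.2]},{"translation": [0.405,-0.9,0],"rotation": [0,0,0.22]},{"translation": [0.45,-1,0],"rotation": [0,0,0.24]}], jaw=-1)

```text
t: 0.93
eef_pos: [0.3211, 0.3905, 0.2263]
ee_rot: [3.141, 0.0, -0.188]
force: [-0.3, 0.4, -0.0]
width: 0.0875
gripper_force: 0.0
```

The side view shows the same corners about 1 px right of and below the projected top-view estimate: the cheek slot edge at about (242.4,201.1) to (256.1,170.4) and the block's slot corner at about (250.3,205.7). That is a 2 mm calibration offset. I'll calibrate it out using the gripped wedge.

>>> apply_moves(steps=[{"translation": [0.05,-0.1,0],"rotation": [0,0,0]},{"translation": [0.1,-0.2,0],"rotation": [0,0,0]},{"translation": [0.15,-0.3,0],"rotation": [0,0,0]},{"translation": [0.2,-0.4,0],"rotation": [0,0,0]},{"translation": [0.25,-0.5,0],"rotation": [0,0,0]},{"translation": [0.3,-0.6,0],"rotation": [0,0,0]},{"translation": [0.35,-0.7,0],"rotation": [0,0,0]},{"translation": [0.4,-0.8,0],"rotation": [0,0,0]},{"translation": [0.45,-0.9,0],"rotation": [0,0,0]},{"translation": [0.5,-1,0],"rotation": [0,0,0]}])

```text
t: 1.77
eef_pos: [0.446, 0.1406, 0.2265]
ee_rot: [-3.142, 0.0, -0.188]
force: [0.1, 0.8, -0.9]
width: 0.0872
gripper_force: 0.0
```

>>> apply_moves(steps=[{"translation": [0.05,-0.1,0],"rotation": [0,0,0]},{"translation": [0.1,-0.2,0],"rotation": [0,0,0]},{"translation": [0.15,-0.3,0],"rotation": [0,0,0]},{"translation": [0.2,-0.4,0],"rotation": [0,0,0]},{"translation": [0.25,-0.5,0],"rotation": [0,0,0]},{"translation": [0.3,-0.6,0],"rotation": [0,0,0]},{"translation": [0.35,-0.7,0],"rotation": [0,0,0]},{"translation": [0.4,-0.8,0],"rotation": [0,0,0]},{"translation": [0.45,-0.9,0],"rotation": [0,0,0]},{"translation": [0.5,-1,0],"rotation": [0,0,0]}])

```text
t: 2.6
eef_pos: [0.5711, -0.1094, 0.2262]
ee_rot: [3.142, 0.001, -0.188]
force: [-0.1, 0.5, -0.1]
width: 0.0874
gripper_force: 0.0
```

```bash
python3 - <<'E'
from h import *
np.set_printoptions(precision=4,suppress=True)
print('wedge side',onz("side",381,221.6,.075),'slot side',onz("side",253.4,186.1,.062))
s=get_state();print(s['eef_pos'],s['ee_rot'],s['q'])
E
```

```text
wedge side [ 0.6146 -0.2796  0.075 ] slot side [0.5601 0.0777 0.062 ]
[ 0.5711 -0.1094  0.2262] [ 3.1416  0.0006 -0.1882] [ 0.1468  0.2065 -0.2001 -0.0002 -1.1648  1.2358]
```

>>> apply_moves(steps=[{"translation": [0.02,-0.1,0],"rotation": [0,0,0]},{"translation": [0.05,-0.2,0],"rotation": [0,0,0]},{"translation": [0.08,-0.3,0],"rotation": [0,0,0]},{"translation": [0.11,-0.4,0],"rotation": [0,0,-0.0]},{"translation": [0.13,-0.5,0],"rotation": [0,0,0]},{"translation": [0.16,-0.6,-0.04],"rotation": [0,0,0]},{"translation": [0.18,-0.676,-0.12],"rotation": [0,0,0]},{"translation": [0.18,-0.676,-0.24],"rotation": [0,0,0]},{"translation": [0.18,-0.676,-0.36],"rotation": [0,0,0]},{"translation": [0.18,-0.676,-0.4],"rotation": [0,0,0]}])

```text
t: 3.43
eef_pos: [0.6129, -0.2767, 0.1211]
ee_rot: [-3.141, 0.007, -0.19]
force: [-1.1, -0.3, -1.8]
width: 0.0879
gripper_force: 0.0
```

>>> apply_moves(steps=[{"translation": [0,0,-0.06],"rotation": [0,0,0]},{"translation": [0,0,-0.12],"rotation": [0,0,0]},{"translation": [0,0,-0.18],"rotation": [0,0,0]},{"translation": [0,0,-0.24],"rotation": [0,0,0]},{"translation": [0,0,-0.28],"rotation": [0,0,0]},{"translation": [0,0,-0.31],"rotation": [0,0,0]},{"translation": [0,0,-0.324],"rotation": [0,0,0]},{"translation": [0,0,-0.324],"rotation": [0,0,0]},{"translation": [0,0,-0.324],"rotation": [0,0,0]},{"translation": [0,0,-0.324],"rotation": [0,0,0]}])

```text
t: 4.27
eef_pos: [0.6165, -0.2771, 0.0465]
ee_rot: [3.141, -0.001, -0.188]
force: [0.2, -0.2, 0.1]
width: 0.0874
gripper_force: 0.0
```

>>> apply_moves(steps=[{"translation": [0,0,0],"rotation": [0,0,0]},{"translation": [0,0,0],"rotation": [0,0,0]},{"translation": [0,0,0],"rotation": [0,0,0]},{"translation": [0,0,0],"rotation": [0,0,0]},{"translation": [0,0,0],"rotation": [0,0,0]},{"translation": [0,0,0],"rotation": [0,0,0]},{"translation": [0,0,0],"rotation": [0,0,0]},{"translation": [0,0,0],"rotation": [0,0,0]},{"translation": [0,0,0],"rotation": [0,0,0]},{"translation": [0,0,0],"rotation": [0,0,0]}], jaw=1, newtons=20)

```text
t: 5.1
eef_pos: [0.6159, -0.277, 0.0455]
ee_rot: [-3.142, 0.0, -0.188]
force: [-0.4, -0.1, -0.2]
width: 0.0382
gripper_force: 20.0
```

Gripped at 38.2 mm, which matches the head's y size. Now lifting and carrying.

>>> apply_moves(steps=[{"translation": [0,0,0.04],"rotation": [0,0,0]},{"translation": [0,0,0.1],"rotation": [0,0,0]},{"translation": [0,0,0.18],"rotation": [0,0,0]},{"translation": [0,0,0.26],"rotation": [0,0,0]},{"translation": [0,0,0.34],"rotation": [0,0,0]},{"translation": [0,0,0.4],"rotation": [0,0,0]},{"translation": [-0.01,0.04,0.44],"rotation": [0,0,0.03]},{"translation": [-0.02,0.12,0.44],"rotation": [0,0,0.1]},{"translation": [-0.03,0.2,0.44],"rotation": [0,0,0.2]},{"translation": [-0.04,0.28,0.44],"rotation": [0,0,0.3]}])

```text
t: 5.93
eef_pos: [0.6052, -0.2059, 0.1559]
ee_rot: [-3.141, -0.0, -0.029]
force: [0.3, 0.6, -1.7]
width: 0.0384
gripper_force: 20.0
```

>>> apply_moves(steps=[{"translation": [-0.02,0.1,0],"rotation": [0,0,0.05]},{"translation": [-0.04,0.2,0],"rotation": [0,0,0.1]},{"translation": [-0.06,0.32,0],"rotation": [0,0,0.16]},{"translation": [-0.08,0.44,0],"rotation": [0,0,0.21]},{"translation": [-0.1,0.56,0],"rotation": [0,0,0.26]},{"translation": [-0.12,0.68,0],"rotation": [0,0,0.31]},{"translation": [-0.14,0.8,0],"rotation": [0,0,0.36]},{"translation": [-0.16,0.92,0],"rotation": [0,0,0.4]},{"translation": [-0.17,0.98,0],"rotation": [0,0,0.43]},{"translation": [-0.18,1,0],"rotation": [0,0,0.433]}])

```text
t: 6.77
eef_pos: [0.5602, 0.0457, 0.1559]
ee_rot: [-3.141, -0.0, 0.2]
force: [-0.1, -0.9, -1.1]
width: 0.0383
gripper_force: 20.0
```

>>> apply_moves(steps=[{"translation": [0,0.05,0],"rotation": [0,0,0]},{"translation": [0,0.1,0],"rotation": [0,0,0]},{"translation": [0,0.15,0],"rotation": [0,0,0]},{"translation": [0,0.15,0],"rotation": [0,0,0]},{"translation": [0,0.15,0],"rotation": [0,0,0]},{"translation": [0,0.15,0],"rotation": [0,0,0]},{"translation": [0,0.15,0],"rotation": [0,0,0]},{"translation": [0,0.15,0],"rotation": [0,0,0]},{"translation": [0,0.15,0],"rotation": [0,0,0]},{"translation": [0,0.15,0],"rotation": [0,0,0]}])

```text
t: 7.6
eef_pos: [0.5609, 0.0802, 0.1556]
ee_rot: [-3.142, -0.0, 0.195]
force: [-0.9, 0.2, -2.1]
width: 0.0383
gripper_force: 20.0
```

```bash
python3 - <<'E'
from h import *
s=get_state();print(s['t'],s['eef_pos'],s['ee_rot'])
t=grab_frame("top");d=grab_frame("side")
p=s['eef_pos']; print(proj("top",p),proj("side",p))
cv2.imwrite("pics/t1.png",t);cv2.imwrite("pics/s1.png",d)
o=np.zeros((400,800,3),np.uint8)
a=cv2.resize(t[160:260,220:320],None,fx=4,fy=4,interpolation=2); b=cv2.resize(d[130:230,210:310],None,fx=4,fy=4,interpolation=2)
o[:,:400]=a;o[:,400:]=b; cv2.imwrite("pics/c2.png",o)
E
```

```text
7.6 [0.56090567 0.08018564 0.15558268] [-3.14159135e+00 -3.28101620e-05  1.95133215e-01]
[249.39552759 210.34149942] [247.89535871 165.70672926]
```

View pics/c2.png

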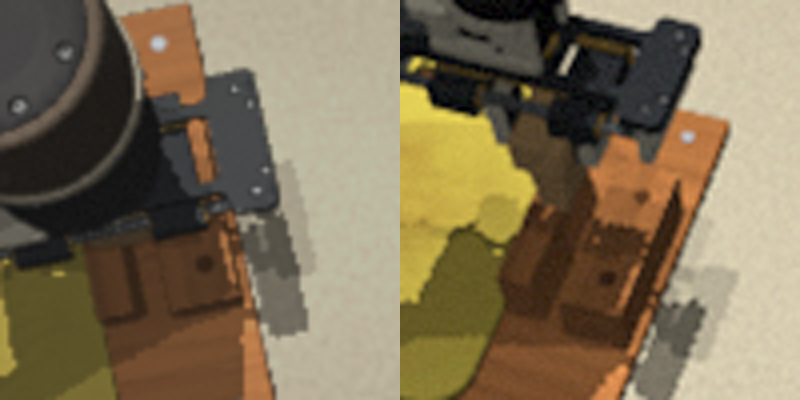

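The side view shows the wedge held at about side px (247,170), above the slot. I'll lower it to just above the mouth and compare tip and slot directly.

>>> apply_moves(steps=[{"translation": [0,0,-0.04],"rotation": [0,0,0]},{"translation": [0,0,-0.08],"rotation": [0,0,0]},{"translation": [0,0,-0.12],"rotation": [0,0,0]},{"translation": [0,0,-0.16],"rotation": [0,0,0]},{"translation": [0,0,-0.16],"rotation": [0,0,0]},{"translation": [0,0,-0.16],"rotation": [0,0,0]},{"translation": [0,0,-0.16],"rotation": [0,0,0]},{"translation": [0,0,-0.16],"rotation": [0,0,0]},{"translation": [0,0,-0.16],"rotation": [0,0,0]},{"translation": [0,0,-0.16],"rotation": [0,0,0]}])

```text
t: 8.53
eef_pos: [0.5611, 0.0806, 0.116]
ee_rot: [-3.141, -0.001, 0.196]
force: [-0.2, -0.4, -1.0]
width: 0.0386
gripper_force: 20.0
```

```bash
python3 - <<'E'
from h import *
np.set_printoptions(precision=2,suppress=True)
s=get_state();p=s['eef_pos'];print(p,s['ee_rot'])
d=grab_frame("side");cv2.imwrite("pics/s2.png",d)
x0,y0,f=222,140,8
o=cv2.resize(d[y0:y0+75,x0:x0+75],None,fx=f,fy=f,interpolation=2)
th=s['ee_rot'][2]; ex=np.array([np.cos(th),np.sin(th),0]); ey=np.array([-np.sin(th),np.cos(th),0])
tip=p-np.array([0,0,.0455])
for nm,a,b,z in(("tip",.02,.009,0),("und",.026,.019,.045)):
    for sx,sy in((-1,-1),(-1,1),(1,1),(1,-1)):
        q=proj("side",tip+sx*a*ex+sy*b*ey+[0,0,z]); print(nm,sx,sy,(q-[x0,y0]+.5)*f-.5)
cv2.imwrite("pics/c3.png",o)
E
```

```text
[0.56 0.08 0.12] [-3.14 -0.    0.2 ]
tip -1 -1 [249.18 406.66]
tip -1 1 [199.82 394.  ]
tip 1 1 [242.57 300.77]
tip 1 -1 [291.2 313. ]
und -1 -1 [252.48 355.18]
und -1 1 [144.57 327.77]
und 1 1 [203.02 204.5 ]
und 1 -1 [308.78 230.66]
```

View pics/c3.png

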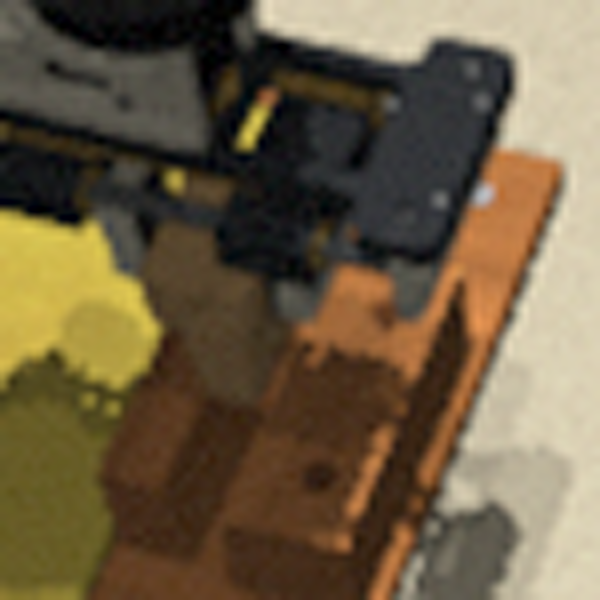

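The tip edge is visible at crop (205,395) to (257,407), against a prediction of (200,394) to (249,407). The side camera bias is therefore about +0.8 px in u and 0 in v.

```bash
python3 - <<'E'
from h import *
np.set_printoptions(precision=4,suppress=True)
b=np.array([.8,.0])
f=lambda u,v: onz("side",u-b[0],v-b[1],.062)
P=[f(250.3,205.7),f(242.4,201.1),f(256.1,170.4)]
th=np.radians(11.2); ex=np.array([np.cos(th),np.sin(th)]);ey=np.array([-np.sin(th),np.cos(th)])
s=get_state()['eef_pos'][:2]
for n,p in zip(("block near","cheek near","cheek far"),P): d=p[:2]-s; print(n,p,'rel TCP x,y',d@ex,d@ey)
for n,p in zip(("block near","cheek near","cheek far","block far"),[(.5038,.0575),(.505,.0812),(.6105,.1028),(.6231,.0809)]): d=np.array(p)-s; print('top',n,d@ex,d@ey)
print(onz("side",252.6,186.1,.062))
E
```

```text
block near [0.5021 0.0533 0.062 ] rel TCP x,y -0.06314114816454788 -0.015351362000916854
cheek near [0.5043 0.08   0.062 ] rel TCP x,y -0.05576575455800908 0.010422258148322332
cheek far [0.6073 0.1014 0.062 ] rel TCP x,y 0.049434752051644375 0.011379985931483545
top block near -0.06064913306268683 -0.011535690334820785
top cheek near -0.054868632752354485 0.011479865625491083
top cheek far 0.052817598123336654 0.012176772927326579
top block far 0.06092390078901903 -0.011753497800192353
[0.559  0.0797 0.062 ]
```

Slot edges sit at about −11.6 and +11.5 mm from the tool, so it is centred. Lowering.

>>> apply_moves(steps=[{"translation": [0,0,-0.02],"rotation": [0,0,0]},{"translation": [0,0,-0.04],"rotation": [0,0,0]},{"translation": [0,0,-0.06],"rotation": [0,0,0]},{"translation": [0,0,-0.08],"rotation": [0,0,0]},{"translation": [0,0,-0.1],"rotation": [0,0,0]},{"translation": [0,0,-0.11],"rotation": [0,0,0]},{"translation": [0,0,-0.12],"rotation": [0,0,0]},{"translation": [0,0,-0.124],"rotation": [0,0,0]},{"translation": [0,0,-0.124],"rotation": [0,0,0]},{"translation": [0,0,-0.124],"rotation": [0,0,0]}])

```text
t: 9.42
eef_pos: [0.5609, 0.0807, 0.0844]
ee_rot: [-3.141, -0.0, 0.196]
force: [0.0, 3.5, -3.3]
width: 0.038
gripper_force: 20.0
```

>>> apply_moves(steps=[{"translation": [0,0,-0.002],"rotation": [0,0,0]},{"translation": [0,0,-0.004],"rotation": [0,0,0]},{"translation": [0,0,-0.006],"rotation": [0,0,0]},{"translation": [0,0,-0.008],"rotation": [0,0,0]},{"translation": [0,0,-0.01],"rotation": [0,0,0]},{"translation": [0,0,-0.012],"rotation": [0,0,0]},{"translation": [0,0,-0.014],"rotation": [0,0,0]},{"translation": [0,0,-0.016],"rotation": [0,0,0]},{"translation": [0,0,-0.016],"rotation": [0,0,0]},{"translation": [0,0,-0.016],"rotation": [0,0,0]}])

```text
t: 10.25
eef_pos: [0.5613, 0.081, 0.0811]
ee_rot: [-3.141, -0.001, 0.196]
force: [-0.3, 5.6, 1.9]
width: 0.0378
gripper_force: 20.0
```

The wedge touches the fixed block (+y force), so I'll shift toward the cheek.

>>> apply_moves(steps=[{"translation": [-0.001,0.002,0],"rotation": [0,0,0]},{"translation": [-0.001,0.004,0],"rotation": [0,0,0]},{"translation": [-0.001,0.005,0],"rotation": [0,0,0]},{"translation": [-0.001,0.005,0],"rotation": [0,0,0]},{"translation": [-0.001,0.005,-0.002],"rotation": [0,0,0]},{"translation": [-0.001,0.005,-0.004],"rotation": [0,0,0]},{"translation": [-0.001,0.005,-0.006],"rotation": [0,0,0]},{"translation": [-0.001,0.005,-0.008],"rotation": [0,0,0]},{"translation": [-0.001,0.005,-0.008],"rotation": [0,0,0]},{"translation": [-0.001,0.005,-0.008],"rotation": [0,0,0]}])

```text
t: 11.08
eef_pos: [0.5605, 0.0815, 0.0784]
ee_rot: [3.141, 0.0, 0.196]
force: [0.1, -2.0, -0.7]
width: 0.0378
gripper_force: 20.0
```

>>> apply_moves(steps=[{"translation": [0,0,-0.002],"rotation": [0,0,0]},{"translation": [0,0,-0.004],"rotation": [0,0,0]},{"translation": [0,0,-0.006],"rotation": [0,0,0]},{"translation": [0,0,-0.008],"rotation": [0,0,0]},{"translation": [0,0,-0.008],"rotation": [0,0,0]},{"translation": [0,0,-0.008],"rotation": [0,0,0]},{"translation": [0,0,-0.008],"rotation": [0,0,0]},{"translation": [0,0,-0.008],"rotation": [0,0,0]},{"translation": [0,0,-0.008],"rotation": [0,0,0]},{"translation": [0,0,-0.008],"rotation": [0,0,0]}])

```text
t: 11.92
eef_pos: [0.5607, 0.0818, 0.0766]
ee_rot: [-3.142, -0.0, 0.196]
force: [0.8, -3.3, 0.7]
width: 0.0379
gripper_force: 20.0
```

>>> apply_moves(steps=[{"translation": [0,0,0],"rotation": [0,0,0]},{"translation": [0,0,0],"rotation": [0,0,0]},{"translation": [0,0,0],"rotation": [0,0,0]},{"translation": [0,0,0],"rotation": [0,0,0]},{"translation": [0,0,0],"rotation": [0,0,0]},{"translation": [0,0,0],"rotation": [0,0,0]},{"translation": [0,0,0],"rotation": [0,0,0]},{"translation": [0,0,0],"rotation": [0,0,0]},{"translation": [0,0,0],"rotation": [0,0,0]},{"translation": [0,0,0],"rotation": [0,0,0]}], jaw=-1)

```text
t: 12.75
eef_pos: [0.5606, 0.0818, 0.0765]
ee_rot: [3.142, 0.0, 0.196]
force: [-0.1, 0.8, 1.1]
width: 0.0873
gripper_force: 0.0
```

>>> apply_moves(steps=[{"translation": [0,0,0.06],"rotation": [0,0,0]},{"translation": [0,0,0.14],"rotation": [0,0,0]},{"translation": [0,0,0.24],"rotation": [0,0,0]},{"translation": [0,0,0.34],"rotation": [0,0,0]},{"translation": [0,0,0.44],"rotation": [0,0,0]},{"translation": [-0.05,-0.1,0.5],"rotation": [0,0,0]},{"translation": [-0.1,-0.2,0.5],"rotation": [0,0,0]},{"translation": [-0.15,-0.3,0.5],"rotation": [0,0,0]},{"translation": [-0.2,-0.4,0.5],"rotation": [0,0,0]},{"translation": [-0.23,-0.5,0.5],"rotation": [0,0,0]}])

```text
t: 13.58
eef_pos: [0.5018, -0.0442, 0.2018]
ee_rot: [-3.141, -0.0, 0.196]
force: [0.0, -0.2, 0.5]
width: 0.0877
gripper_force: 0.0
```

>>> apply_moves(steps=[{"translation": [-0.03,-0.1,0],"rotation": [0,0,0]},{"translation": [-0.06,-0.2,0],"rotation": [0,0,0]},{"translation": [-0.09,-0.3,0],"rotation": [0,0,0]},{"translation": [-0.12,-0.4,0],"rotation": [0,0,0]},{"translation": [-0.15,-0.48,0],"rotation": [0,0,0]},{"translation": [-0.18,-0.54,0],"rotation": [0,0,0]},{"translation": [-0.21,-0.58,0],"rotation": [0,0,0]},{"translation": [-0.24,-0.6,0],"rotation": [0,0,0]},{"translation": [-0.26,-0.6,0],"rotation": [0,0,0]},{"translation": [-0.26,-0.6,0],"rotation": [0,0,0]}])

```text
t: 14.42
eef_pos: [0.4371, -0.193, 0.2016]
ee_rot: [-3.141, -0.0, 0.195]
force: [-0.9, -0.6, 0.6]
width: 0.0875
gripper_force: 0.0
```

```bash
python3 - <<'E'
from h import *
np.set_printoptions(precision=4,suppress=True)
s=get_state();p=s['eef_pos'];print(s['t'],p,s['ee_rot'],s['q'])
d=grab_frame("side");cv2.imwrite("pics/s3.png",d);t=grab_frame("top");cv2.imwrite("pics/t3.png",t)
o=np.zeros((400,800,3),np.uint8)
o[:,:400]=cv2.resize(t[170:250,225:305],(400,400),interpolation=2);o[:,400:]=cv2.resize(d[140:220,215:295],(400,400),interpolation=2)
cv2.imwrite("pics/c4.png",o)
E
```

```text
14.4167 [ 0.4371 -0.193   0.2016] [-3.1413 -0.0001  0.1951] [-0.003   0.0493 -0.445  -0.0003 -1.0764  1.769 ]
```

View pics/c4.png

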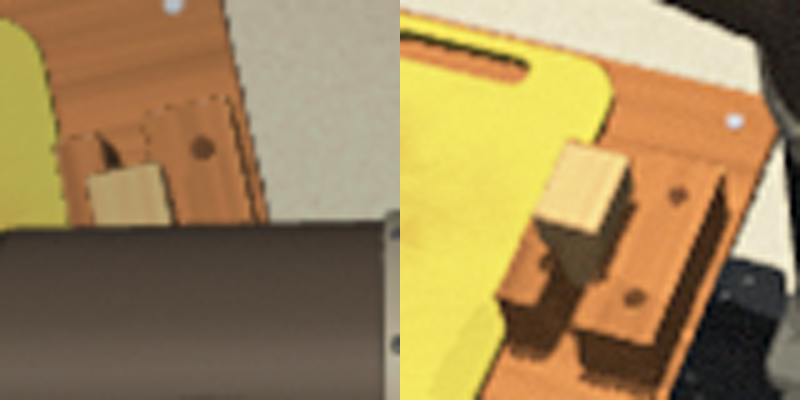

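The wedge stands upright, alone and proud in the slot: head at side crop (585,190), top crop (130,190). Next, gripping the pestle.

>>> apply_moves(steps=[{"translation": [-0.01,-0.04,0],"rotation": [0,0,0]},{"translation": [-0.016,-0.064,-0.04],"rotation": [0,0,0]},{"translation": [-0.016,-0.064,-0.12],"rotation": [0,0,0]},{"translation": [-0.016,-0.064,-0.2],"rotation": [0,0,0]},{"translation": [-0.016,-0.064,-0.28],"rotation": [0,0,0]},{"translation": [-0.016,-0.064,-0.36],"rotation": [0,0,0]},{"translation": [-0.016,-0.064,-0.44],"rotation": [0,0,0]},{"translation": [-0.016,-0.064,-0.5],"rotation": [0,0,0]},{"translation": [-0.016,-0.064,-0.54],"rotation": [0,0,0]},{"translation": [-0.016,-0.064,-0.55],"rotation": [0,0,0]}])

```text
t: 15.35
eef_pos: [0.4326, -0.2092, 0.0615]
ee_rot: [-3.14, 0.004, 0.195]
force: [-0.8, 0.9, -0.1]
width: 0.0877
gripper_force: 0.0
```

>>> apply_moves(steps=[{"translation": [0,0,0],"rotation": [0,0,0]},{"translation": [0,0,0],"rotation": [0,0,0]},{"translation": [0,0,0],"rotation": [0,0,0]},{"translation": [0,0,0],"rotation": [0,0,0]},{"translation": [0,0,0],"rotation": [0,0,0]},{"translation": [0,0,0],"rotation": [0,0,0]},{"translation": [0,0,0],"rotation": [0,0,0]},{"translation": [0,0,0],"rotation": [0,0,0]},{"translation": [0,0,0],"rotation": [0,0,0]},{"translation": [0,0,0],"rotation": [0,0,0]}], jaw=1, newtons=50)

```text
t: 16.18
eef_pos: [0.4342, -0.2092, 0.0641]
ee_rot: [3.142, -0.0, 0.196]
force: [-0.7, 0.6, 1.7]
width: 0.027
gripper_force: 50.1
```

Gripped at 27 mm. Lifting it over to above the wedge, whose head top is at about 0.106.

>>> apply_moves(steps=[{"translation": [0,0,0.05],"rotation": [0,0,0]},{"translation": [0,0,0.13],"rotation": [0,0,0]},{"translation": [0,0,0.22],"rotation": [0,0,0]},{"translation": [0,0,0.32],"rotation": [0,0,0]},{"translation": [0,0,0.42],"rotation": [0,0,0]},{"translation": [0,0,0.5],"rotation": [0,0,0]},{"translation": [0.02,0.05,0.56],"rotation": [0,0,0]},{"translation": [0.06,0.12,0.58],"rotation": [0,0,0]},{"translation": [0.1,0.2,0.58],"rotation": [0,0,0]},{"translation": [0.12,0.28,0.58],"rotation": [0,0,0]}])

```text
t: 17.02
eef_pos: [0.4648, -0.1385, 0.2092]
ee_rot: [-3.141, -0.001, 0.195]
force: [0.4, 0.0, -2.8]
width: 0.0264
gripper_force: 50.0
```

>>> apply_moves(steps=[{"translation": [0.04,0.1,0],"rotation": [0,0,0]},{"translation": [0.08,0.2,0],"rotation": [0,0,0]},{"translation": [0.12,0.3,0],"rotation": [0,0,0]},{"translation": [0.17,0.4,0],"rotation": [0,0,0]},{"translation": [0.22,0.5,0],"rotation": [0,0,0]},{"translation": [0.27,0.6,0],"rotation": [0,0,0]},{"translation": [0.32,0.72,0],"rotation": [0,0,0]},{"translation": [0.36,0.82,0],"rotation": [0,0,0]},{"translation": [0.386,0.88,0],"rotation": [0,0,0]},{"translation": [0.386,0.88,0],"rotation": [0,0,0]}])

```text
t: 17.85
eef_pos: [0.5615, 0.0834, 0.2081]
ee_rot: [-3.142, 0.001, 0.198]
force: [0.6, 0.1, -1.9]
width: 0.0269
gripper_force: 50.0
```

>>> apply_moves(steps=[{"translation": [0,0,-0.02],"rotation": [0,0,0]},{"translation": [0,0,-0.04],"rotation": [0,0,0]},{"translation": [0,0,-0.06],"rotation": [0,0,0]},{"translation": [0,0,-0.08],"rotation": [0,0,0]},{"translation": [0,0,-0.08],"rotation": [0,0,0]},{"translation": [0,0,-0.08],"rotation": [0,0,0]},{"translation": [0,0,-0.08],"rotation": [0,0,0]},{"translation": [0,0,-0.08],"rotation": [0,0,0]},{"translation": [0,0,-0.08],"rotation": [0,0,0]},{"translation": [0,0,-0.08],"rotation": [0,0,0]}])

```text
t: 18.68
eef_pos: [0.5607, 0.0808, 0.1893]
ee_rot: [-3.141, -0.0, 0.196]
force: [0.3, -0.0, -2.0]
width: 0.027
gripper_force: 50.0
```

```bash
python3 - <<'E'
from h import *
np.set_printoptions(precision=4,suppress=True)
s=get_state();p=s['eef_pos'];print(s['t'],p,s['ee_rot'],s['q'],s['force'])
d=grab_frame("side");cv2.imwrite("pics/s4.png",d)
cv2.imwrite("pics/c5.png",cv2.resize(d[120:220,205:305],None,fx=5,fy=5,interpolation=2))
E
```

```text
18.6833 [0.5607 0.0808 0.1893] [-3.1415 -0.0005  0.1956] [ 0.4885  0.2089 -0.2854  0.     -1.076   1.2779] [ 0.3125 -0.0263 -1.9647]
```

View pics/c5.png

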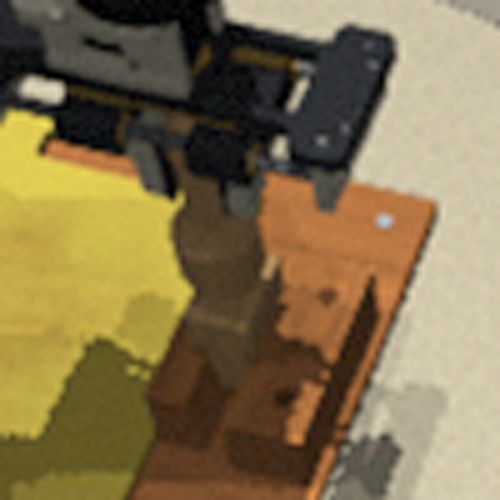

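The pestle is upright and centred over the wedge head (pestle foot at crop (225,265), head at about (230,310)). First light blow.

>>> apply_moves(steps=[{"translation": [0,0,-0.02],"rotation": [0,0,0]},{"translation": [0,0,-0.04],"rotation": [0,0,0]},{"translation": [0,0,-0.06],"rotation": [0,0,0]},{"translation": [0,0,-0.08],"rotation": [0,0,0]},{"translation": [0,0,-0.096],"rotation": [0,0,0]},{"translation": [0,0,-0.106],"rotation": [0,0,0]},{"translation": [0,0,-0.106],"rotation": [0,0,0]},{"translation": [0,0,-0.05],"rotation": [0,0,0]},{"translation": [0,0,0],"rotation": [0,0,0]},{"translation": [0,0,0],"rotation": [0,0,0]}])

```text
t: 19.57
eef_pos: [0.5619, 0.0811, 0.1911]
ee_rot: [-3.141, -0.003, 0.196]
force: [-0.1, -0.1, -1.5]
width: 0.027
gripper_force: 50.0
```

>>> apply_moves(steps=[{"translation": [0,0,-0.03],"rotation": [0,0,0]},{"translation": [0,0,-0.06],"rotation": [0,0,0]},{"translation": [0,0,-0.08],"rotation": [0,0,0]},{"translation": [0,0,-0.1],"rotation": [0,0,0]},{"translation": [0,0,-0.1],"rotation": [0,0,0]},{"translation": [0,0,-0.1],"rotation": [0,0,0]},{"translation": [0,0,-0.1],"rotation": [0,0,0]},{"translation": [0,0,-0.1],"rotation": [0,0,0]},{"translation": [0,0,-0.1],"rotation": [0,0,0]},{"translation": [0,0,-0.1],"rotation": [0,0,0]}])

```text
t: 20.4
eef_pos: [0.5606, 0.0808, 0.164]
ee_rot: [-3.142, 0.0, 0.196]
force: [0.5, 0.3, -2.8]
width: 0.0266
gripper_force: 50.0
```

>>> apply_moves(steps=[{"translation": [0,0,0.04],"rotation": [0,0,0]},{"translation": [0,0,0.06],"rotation": [0,0,0]},{"translation": [0,0,0.04],"rotation": [0,0,0]},{"translation": [0,0,0.02],"rotation": [0,0,0]},{"translation": [0,0,0],"rotation": [0,0,0]},{"translation": [0,0,-0.014],"rotation": [0,0,0]},{"translation": [0,0,-0.022],"rotation": [0,0,0]},{"translation": [0,0,-0.022],"rotation": [0,0,0]},{"translation": [0,0,0.03],"rotation": [0,0,0]},{"translation": [0,0,0.06],"rotation": [0,0,0]}])

```text
t: 21.23
eef_pos: [0.5605, 0.0807, 0.1791]
ee_rot: [3.141, 0.001, 0.196]
force: [0.3, 0.3, -2.5]
width: 0.0272
gripper_force: 50.0
```

>>> apply_moves(steps=[{"translation": [0,0,0],"rotation": [0,0,0]},{"translation": [0,0,-0.02],"rotation": [0,0,0]},{"translation": [0,0,-0.04],"rotation": [0,0,0]},{"translation": [0,0,-0.06],"rotation": [0,0,0]},{"translation": [0,0,-0.076],"rotation": [0,0,0]},{"translation": [0,0,-0.086],"rotation": [0,0,0]},{"translation": [0,0,-0.094],"rotation": [0,0,0]},{"translation": [0,0,-0.098],"rotation": [0,0,0]},{"translation": [0,0,-0.098],"rotation": [0,0,0]},{"translation": [0,0,-0.098],"rotation": [0,0,0]}])

```text
t: 22.07
eef_pos: [0.5629, 0.0812, 0.1571]
ee_rot: [3.141, -0.005, 0.197]
force: [-2.3, 0.5, 16.6]
width: 0.0271
gripper_force: 50.0
```

>>> apply_moves(steps=[{"translation": [0,0,0.04],"rotation": [0,0,0]},{"translation": [0,0,0.08],"rotation": [0,0,0]},{"translation": [0,0,0.08],"rotation": [0,0,0]},{"translation": [0,0,0.06],"rotation": [0,0,0]},{"translation": [0,0,0.04],"rotation": [0,0,0]},{"translation": [0,0,0.02],"rotation": [0,0,0]},{"translation": [0,0,0],"rotation": [0,0,0]},{"translation": [0,0,-0.012],"rotation": [0,0,0]},{"translation": [0,0,-0.02],"rotation": [0,0,0]},{"translation": [0,0,-0.02],"rotation": [0,0,0]}])

```text
t: 22.9
eef_pos: [0.5667, 0.0818, 0.1567]
ee_rot: [3.14, -0.014, 0.199]
force: [-4.3, -0.6, 39.6]
width: 0.0274
gripper_force: 50.0
```

>>> apply_moves(steps=[{"translation": [0,0,0.04],"rotation": [0,0,0]},{"translation": [0,0,0.08],"rotation": [0,0,0]},{"translation": [0,0,0.1],"rotation": [0,0,0]},{"translation": [0,0,0.08],"rotation": [0,0,0]},{"translation": [0,0,0.06],"rotation": [0,0,0]},{"translation": [0,0,0.04],"rotation": [0,0,0]},{"translation": [0,0,0.02],"rotation": [0,0,0]},{"translation": [0,0,0.004],"rotation": [0,0,0]},{"translation": [0,0,-0.008],"rotation": [0,0,0]},{"translation": [0,0,-0.008],"rotation": [0,0,0]}])

```text
t: 23.73
eef_pos: [0.5687, 0.0822, 0.1565]
ee_rot: [3.14, -0.018, 0.2]
force: [-5.0, -1.0, 48.9]
width: 0.0268
gripper_force: 50.0
```

Forces of 40 and 49 N give no further travel (foot at 0.0925, expected home 0.092), so the wedge is home. Now lifting away and returning the pestle.

>>> apply_moves(steps=[{"translation": [0,0,0.04],"rotation": [0,0,0]},{"translation": [0,0,0.1],"rotation": [0,0,0]},{"translation": [0,0,0.18],"rotation": [0,0,0]},{"translation": [0,0,0.24],"rotation": [0,0,0]},{"translation": [-0.02,-0.04,0.28],"rotation": [0,0,0]},{"translation": [-0.06,-0.12,0.28],"rotation": [0,0,0]},{"translation": [-0.1,-0.22,0.28],"rotation": [0,0,0]},{"translation": [-0.14,-0.32,0.28],"rotation": [0,0,0]},{"translation": [-0.18,-0.42,0.28],"rotation": [0,0,0]},{"translation": [-0.22,-0.52,0.28],"rotation": [0,0,0]}])

```text
t: 24.57
eef_pos: [0.5039, -0.0506, 0.2162]
ee_rot: [-3.141, 0.002, 0.196]
force: [-0.2, -0.4, -1.9]
width: 0.0268
gripper_force: 50.0
```

>>> apply_moves(steps=[{"translation": [-0.05,-0.1,0],"rotation": [0,0,0]},{"translation": [-0.1,-0.2,0],"rotation": [0,0,0]},{"translation": [-0.15,-0.3,0],"rotation": [0,0,0]},{"translation": [-0.2,-0.4,0],"rotation": [0,0,0]},{"translation": [-0.24,-0.5,0],"rotation": [0,0,0]},{"translation": [-0.26,-0.58,0],"rotation": [0,0,0]},{"translation": [-0.28,-0.64,0],"rotation": [0,0,0]},{"translation": [-0.28,-0.64,0],"rotation": [0,0,0]},{"translation": [-0.28,-0.64,0],"rotation": [0,0,0]},{"translation": [-0.28,-0.64,0],"rotation": [0,0,0]}])

```text
t: 25.4
eef_pos: [0.435, -0.2091, 0.2167]
ee_rot: [-3.141, 0.001, 0.195]
force: [0.0, -0.2, -2.4]
width: 0.0267
gripper_force: 50.0
```

```bash
python3 - <<'E'
from h import *
np.set_printoptions(precision=4,suppress=True)
s=get_state();p=s['eef_pos'];print(s['t'],p,s['ee_rot'])
d=grab_frame("side");cv2.imwrite("pics/s6.png",d)
o=np.zeros((400,800,3),np.uint8)
o[:,:400]=cv2.resize(d[140:220,215:295],(400,400),interpolation=2);o[:,400:]=cv2.resize(d[190:290,280:380],(400,400),interpolation=2)
cv2.imwrite("pics/c6.png",o)
E
```

```text
25.4 [ 0.435  -0.2091  0.2167] [-3.141   0.0013  0.195 ]
```

View pics/c6.png

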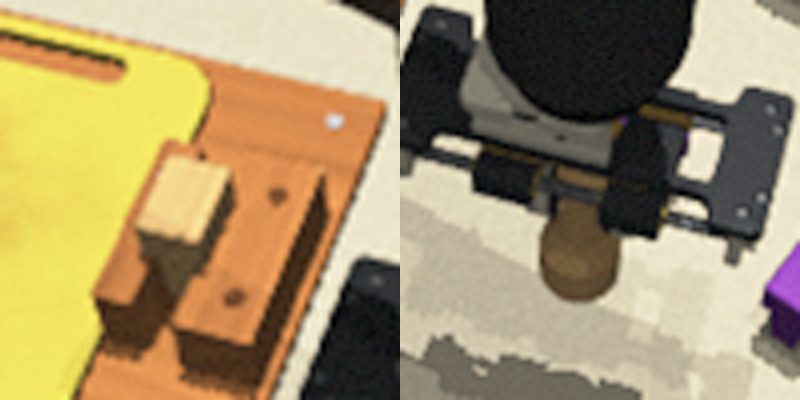

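The wedge is lower but I want to confirm it is seated, so I'll measure its top face in both frames.

```bash
python3 - <<'E'
from h import *
np.set_printoptions(precision=2,suppress=True)
for n in("s3","s6"):
    im=cv2.imread(f"pics/{n}.png")[140:220,215:295]; h=cv2.cvtColor(im,cv2.COLOR_BGR2HSV)
    m=((h[...,0]>=15)&(h[...,0]<=23)&(h[...,1]<150)&(h[...,2]>150)).astype(np.uint8); m[:, :20]=0; m[:25]=0; m[62:]=0; m[:,52:]=0
    c=max(cv2.findContours(m,0,1)[0],key=cv2.contourArea); r=cv2.minAreaRect(c); M=cv2.moments(c)
    print(n,'centroid',M['m10']/M['m00']+215,M['m01']/M['m00']+140,r[1],M['m00'])
    cv2.imwrite(f"pics/z{n}.png",cv2.resize(im,(400,400),interpolation=2))
for z in(.106,.100,.096,.092): print(z,proj("side",(.561,.081,z))+[.8,0])
E
python3 - <<'E'
import cv2,numpy as np
cv2.imwrite("pics/c7.png",np.hstack([cv2.imread("pics/zs3.png"),cv2.imread("pics/zs6.png")]))
E
```

```text
s3 centroid 250.98250000000002 176.89249999999998 (13.158933639526367, 18.869415283203125) 200.0
s6 centroid 251.1553316540722 179.1393786733837 (12.969194412231445, 18.782970428466797) 198.5
0.106 [251.14 176.41]
0.1 [251.45 177.67]
0.096 [251.66 178.5 ]
0.092 [251.87 179.33]
```

View pics/c7.png

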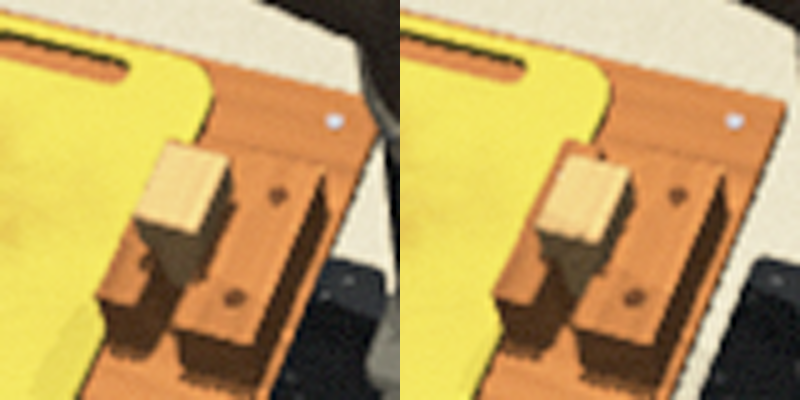

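The head moved down to z ≈ 0.093 (expected 0.092) and no gap shows under it; together with the hard stop, that means it is seated. Now setting the pestle down.

>>> apply_moves(steps=[{"translation": [0,0,-0.06],"rotation": [0,0,0]},{"translation": [0,0,-0.14],"rotation": [0,0,0]},{"translation": [0,0,-0.22],"rotation": [0,0,0]},{"translation": [0,0,-0.3],"rotation": [0,0,0]},{"translation": [0,0,-0.38],"rotation": [0,0,0]},{"translation": [0,0,-0.46],"rotation": [0,0,0]},{"translation": [0,0,-0.54],"rotation": [0,0,0]},{"translation": [0,0,-0.58],"rotation": [0,0,0]},{"translation": [0,0,-0.6],"rotation": [0,0,0]},{"translation": [0,0,-0.6],"rotation": [0,0,0]}])

```text
t: 26.28
eef_pos: [0.4352, -0.2086, 0.0665]
ee_rot: [-3.141, 0.002, 0.197]
force: [-0.0, 0.0, -2.3]
width: 0.0266
gripper_force: 50.0
```

>>> apply_moves(steps=[{"translation": [0,0,-0.002],"rotation": [0,0,0]},{"translation": [0,0,-0.004],"rotation": [0,0,0]},{"translation": [0,0,-0.006],"rotation": [0,0,0]},{"translation": [0,0,-0.008],"rotation": [0,0,0]},{"translation": [0,0,-0.01],"rotation": [0,0,0]},{"translation": [0,0,-0.01],"rotation": [0,0,0]},{"translation": [0,0,-0.01],"rotation": [0,0,0]},{"translation": [0,0,-0.01],"rotation": [0,0,0]},{"translation": [0,0,-0.01],"rotation": [0,0,0]},{"translation": [0,0,-0.01],"rotation": [0,0,0]}])

```text
t: 27.12
eef_pos: [0.4356, -0.2093, 0.0651]
ee_rot: [3.142, -0.0, 0.196]
force: [-0.5, 0.2, -2.5]
width: 0.0267
gripper_force: 50.0
```

>>> apply_moves(steps=[{"translation": [0,0,-0.001],"rotation": [0,0,0]},{"translation": [0,0,-0.002],"rotation": [0,0,0]},{"translation": [0,0,-0.003],"rotation": [0,0,0]},{"translation": [0,0,-0.004],"rotation": [0,0,0]},{"translation": [0,0,-0.005],"rotation": [0,0,0]},{"translation": [0,0,-0.005],"rotation": [0,0,0]},{"translation": [0,0,-0.005],"rotation": [0,0,0]},{"translation": [0,0,-0.005],"rotation": [0,0,0]},{"translation": [0,0,-0.005],"rotation": [0,0,0]},{"translation": [0,0,-0.005],"rotation": [0,0,0]}])

```text
t: 27.95
eef_pos: [0.4363, -0.2094, 0.0646]
ee_rot: [3.141, -0.001, 0.196]
force: [-1.9, 0.0, 5.5]
width: 0.0269
gripper_force: 50.0
```

Contact at 0.0646, so the pestle did not slip in the grip. Releasing and retreating straight up.

>>> apply_moves(steps=[{"translation": [0,0,0.002],"rotation": [0,0,0]},{"translation": [0,0,0.002],"rotation": [0,0,0]},{"translation": [0,0,0.002],"rotation": [0,0,0]},{"translation": [0,0,0.002],"rotation": [0,0,0]},{"translation": [0,0,0.002],"rotation": [0,0,0]},{"translation": [0,0,0.002],"rotation": [0,0,0]},{"translation": [0,0,0.002],"rotation": [0,0,0]},{"translation": [0,0,0.002],"rotation": [0,0,0]},{"translation": [0,0,0.002],"rotation": [0,0,0]},{"translation": [0,0,0.002],"rotation": [0,0,0]}], jaw=-1)

```text
t: 28.78
eef_pos: [0.4356, -0.2092, 0.0643]
ee_rot: [3.142, -0.0, 0.196]
force: [0.8, -0.1, 0.1]
width: 0.0855
gripper_force: 0.0
```

>>> apply_moves(steps=[{"translation": [0,0,0.05],"rotation": [0,0,0]},{"translation": [0,0,0.13],"rotation": [0,0,0]},{"translation": [0,0,0.22],"rotation": [0,0,0]},{"translation": [0,0,0.32],"rotation": [0,0,0]},{"translation": [0,0,0.42],"rotation": [0,0,0]},{"translation": [0,0,0.52],"rotation": [0,0,0]},{"translation": [0.08,0,0.6],"rotation": [0,0,0]},{"translation": [0.18,0,0.6],"rotation": [0,0,0]},{"translation": [0.28,0,0.6],"rotation": [0,0,0]},{"translation": [0.38,0,0.6],"rotation": [0,0,0]}])

```text
t: 29.62
eef_pos: [0.5318, -0.2092, 0.2151]
ee_rot: [3.141, -0.002, 0.196]
force: [-0.3, -0.4, -0.0]
width: 0.0875
gripper_force: 0.0
```

>>> apply_moves(steps=[{"translation": [0.1,0,0],"rotation": [0,0,0]},{"translation": [0.2,0,0],"rotation": [0,0,0]},{"translation": [0.3,-0.03,0],"rotation": [0,0,0]},{"translation": [0.36,-0.06,0],"rotation": [0,0,0]},{"translation": [0.4,-0.1,0],"rotation": [0,0,0]},{"translation": [0.4,-0.1,0],"rotation": [0,0,0]},{"translation": [0.4,-0.1,0],"rotation": [0,0,0]},{"translation": [0.4,-0.1,0],"rotation": [0,0,0]},{"translation": [0.4,-0.1,0],"rotation": [0,0,0]},{"translation": [0.4,-0.1,0],"rotation": [0,0,0]}])

```text
t: 30.45
eef_pos: [0.6302, -0.2339, 0.2148]
ee_rot: [3.142, -0.001, 0.196]
force: [0.2, 0.5, -0.1]
width: 0.088
gripper_force: 0.0
```

```bash
python3 - <<'E'
from h import *
d=grab_frame("side");t=grab_frame("top");cv2.imwrite("pics/s9.png",d)
o=np.zeros((600,700,3),np.uint8); a=d[130:310,150:360]
o[:,:]=cv2.resize(a,(700,600),interpolation=2); cv2.imwrite("pics/c9.png",o)
print(get_state()['t'],get_state()['eef_pos'])
E
```

```text
30.55 [ 0.63036843 -0.23397004  0.21482009]
```

View pics/c9.png

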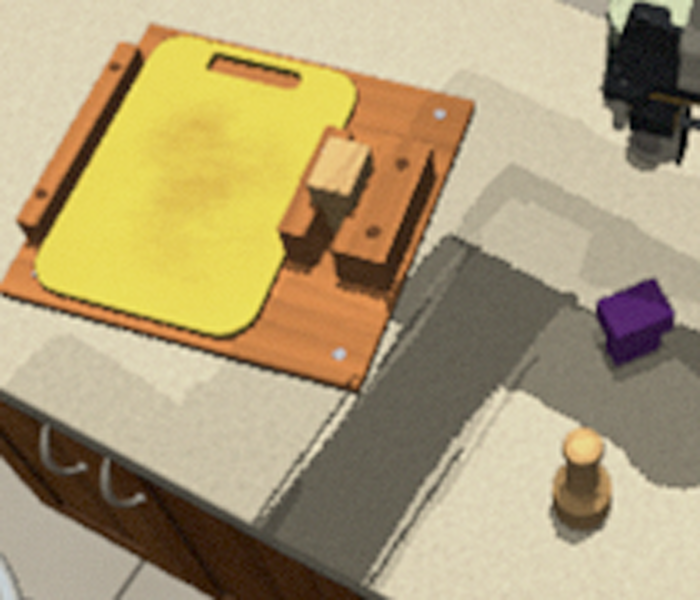

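The final picture shows the wedge head down on the blocks (crop (340,170)), the pestle upright (582,480), and the board and purple wedge undisturbed.

```bash
python3 -c "
from station import *
print(job_done())"
```

```text
the job is handed in; nothing more can be done
None
```

I've handed the job in: by force and camera the wedge is tapped home with its head on the blocks, the pestle stands upright back in its place, and the board looks undisturbed (judge's result not shown).

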